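Hold a bracket in the corner of a drilling jig

TASK

Lift the aluminium bracket up and off the hook of its stand and stand it on its foot on the jig's base plate, inside the corner. Push it home so that the foot sits flat on the plate and its sides bear firmly on both fences at once, square to them, and finish while still gripping the bracket and pressing it into that corner: do not let go. Leave the other things on the bench where they are.

Things in the scene. Friction and masses are not known exactly. Their poses are not given: they have to be found in the camera images.
- bracket: Aluminium bracket, an upside-down T, about 0.4 kg. Square foot 80 x 80 x 15 mm; on its middle an upright web 12 mm thick (along x), 56 mm wide (along y), top edge 96 mm above the underside. A window through the web, 32 mm wide, 32 to 60 mm above the underside, corners cut off, hangs on the hook; grip the plain web above it. Origin: centre of the foot's underside, z up. Hangs upright.
- stand: Fixed steel stand, base plate 150 x 110 x 10 mm, origin on the bench. A post of 8 mm rod at x = +20 mm bends at its top into a level arm along -x, axis 150 mm above the bench, to x = -80 mm, then turns up. Nothing is higher than the tip. The bracket hangs at x = -40 to -50 mm, its x axis along the stand's, underside 94 mm above the bench.
- hook_tip (a point): Tip of the hook's axis, at x = -88 mm, 158 mm above the bench in the stand's frame (same axes); rod 8 mm thick, so it reaches 8 mm higher than the arm. To come off, the bracket must be raised by 8 to 20 mm, then drawn along the stand's -x until the web is past the tip; the foot passes under the arm, so do not raise it further until the foot too is past the tip (bracket at x = -140 mm or beyond).
- jig: Fixed steel jig, base plate 160 x 160 x 12 mm; origin at the centre of its underside, on the bench. Two upright fences stand 30 mm above the plate on its +x and +y sides and meet at a right angle in the corner.
- long_fence: Fence on the jig's +x side, 150 mm long along y, 20 mm thick, 30 mm high; origin at the centre of its underside; axes as the jig's. Its inner face looks to the jig's -x, 50 mm from the jig's centre.
- short_fence: Fence on the jig's +y side, 90 mm long along x, 20 mm thick, 30 mm high; origin at the centre of its underside; axes as the jig's. Its inner face looks to the jig's -y, 50 mm from the jig's centre.
- corner (a point): The inner corner, where both fence faces and the top of the base plate meet, 12 mm above the bench; axes as the jig's. A bracket fully home has its origin at x = -40, y = -40, z = 0 mm here; it may face any of the four square ways.
- spray_can: Bystander: white spray can, 52 mm across, 150 mm high; origin at the centre of its underside.
- tape_roll: Bystander: roll of paper tape lying flat, 90 mm across, 30 mm high; origin at the centre of its underside.
- screwdriver: Bystander: screwdriver with a black handle lying on the bench, along its x.
- spacer: Bystander: steel spacer block 50 x 30 x 25 mm near the robot; origin at the centre of its underside.
Things that resemble listed ones, but are neither listed nor needed, are in the scene too. Of the things like the bracket, leave any that is orange; of the rest the larger one is meant.

How it is judged:
By the outcome, as a careful person would: the job done as asked, in the order asked, and still so for the second after the job is handed in, while the arm keeps its last pose, push and grip.
It also fails if it takes over 59 s, if anything falls off the work surface, if the arm or the gripper's body presses on something with over 40 N, if the wrist force passes 120 N, or if a joint passes its speed limit or range.

ROBOT

A 6-joint arm with a two-finger parallel gripper is mounted at the origin on the work surface. World frame = base frame: x ahead of the robot, y to its left, z up, the work surface at z = 0. Lengths are in m, angles in rad, forces in N, time in s.
With the tool pointing down it reaches from about 0.375 to 0.9 m from the base axis. Payload 3.1 kg.
Tool frame: the origin (TCP) lies between the finger pads; the fingertips stand 11 mm ahead of it and the grasp point (between the pads) lies 8 mm behind it; z points along the fingers, y is the direction in which the jaws open and shut (so a half turn about z gives the same grasp; the last joint's range is limited). The gripper opens to 85 mm and grips with 20 to 120 N. Pads are 22 mm wide; open, the fingers measure 114 mm over their backs; the gripper's body (76 mm by 85 mm) begins 54 mm behind the grasp point. The pads swing forward as they close: fully open they stand 13 mm farther back than shut.
Start: joints at [-1.526, 0.527, 1.433, -0, 1.181, -0.178], TCP at [0.139, -0.609, 0.242] pointing down, gripper open.
Joint ranges: [-3.08, 3.08], [-0.75, 2.2], [0.22, 2.44], [-1.43, 4.57], [0, 2.65], [-2.85, 2.85]. Speed limits (rad/s): [2.79, 2.79, 3.14, 3.14, 3.14, 3.14].

INTERFACE

Orientations are given as a unit quaternion [x, y, z, w].
In Python, from station import manip gives the robot as it stands.
- The arm moves only by the tool move_arm, never from a script. Its argument "deltas" is a list of rows, each a list of 5 numbers: the shift along the tool's x, y, z in units of 40 cm (1.0 is 40 cm), then the turn about the tool's z in units of 0.5 rad (1.0 is 0.5 rad), then the opening in per cent of the stroke, from 0 (shut) to 100 (fully open). In form: [[x, y, z, twist, grip], ...]. A call has exactly 8 rows; each row is the pose to reach, as a shift and turn from the pose commanded when the call began, along the tool's axes at that moment; what a row does not reach only later rows make up. A row lasts 1/12 s, in which the tool goes at most 41.7 mm and 7.16 degrees, less where a joint would pass 70% of its speed; a pose out of reach is approached as far as the arm can. A call with a number of a shift or a turn outside -1 to 1 is refused whole. A call with a gripper value outside its range is refused whole. The fingers move at their own pace and stop on an object; "force" is the grip in N (left out, the last holds). Time passes only in rows, so rows that repeat a pose let the fingers close, or fill a call up. It gives the time, the measured TCP pose, the force and the opening at its end, in the units of the state.
- manip.sense(): the state, without advancing time (a new reading comes with each control period).
- manip.snapshot(name): name is "side" or "top"; returns (picture, depth): 420x560x3 uint8, red, green, blue; 420x560 float32, m along the optical axis (not along the pixel's ray), 0 where there is no reading.
- manip.get_calibration(name): a dict with "vfov" (degrees; the focal length in pixels is half the picture's height over the tangent of half this angle, whatever the lens; pixels are square), "cx", "cy" (the principal point, pixels), "pose" (4x4, takes a point from camera to world coordinates). Camera axes: x right, y down, z forward; pixel columns grow to the right and rows downward; lengths in m; the calibration is good to about 2 mm. A picture is of the moment at which its call begins. get_calibration takes no time and is no camera call.
- manip.sign_off(): hands the job in, once; it reports no verdict.
The state is a dict: "t": time; "q": joint angles; "qd": joint speeds; "tau": joint torques, N m; "tcp_pos": TCP position; "tool_rot": TCP orientation; "force": force on the tool from outside, world axes, zero at the start; "ft_torque": the same for the moment, N m; "finger_gap": opening from 0.0 (shut) to 1.0 (fully open).
Only numpy, scipy, OpenCV 4.12 (cv2) and the standard library are available. Lean on these libraries where they do the work, as an engineer would, in place of code of your own. Each camera call takes 0.05 s, during which the arm holds its last target.

## Working session

There is one attempt and no reset: what is moved stays moved. The work goes in short steps, Python scripts to look and compute and a tool call to move; the robot and the scene stay as the last step left them, time stands still between calls to the robot, and variables do not carry over. Pictures are saved under pics/ and viewed, and the job is handed in when it is done.

Besides the shell and the picture viewer there is one more tool, called after "Call:" by a JSON object that holds its "op" and its "data", one argument or row to a line. move_arm: Moves the arm, as the interface text tells. Its arguments: {"type":"object","properties":{"deltas":{"type":"array","items":{"type":"array","items":{"type":"number"}}},"force":{"type":"number"}},"required":["deltas"]}

```bash
mkdir -p pics; ls
cat > h.py <<'E'
import numpy as np,cv2
from station import manip
def cal(n):
    c=manip.get_calibration(n); f=210/np.tan(np.radians(c['vfov'])/2); return f,c['cx'],c['cy'],np.array(c['pose'])
def shot(n,fn):
    p,d=manip.snapshot(n); cv2.imwrite('pics/'+fn+'.png',p[:,:,::-1]); np.save('pics/'+fn+'.npy',d); return p,d
def ray(n,u,v):
    f,cx,cy,T=cal(n); r=T[:3,:3]@np.array([(u-cx)/f,(v-cy)/f,1]); return T[:3,3],r
def plane(n,u,v,z):
    o,r=ray(n,u,v); return o+r*(z-o[2])/r[2]
def dep(n,u,v,d):
    o,r=ray(n,u,v); return o+r*d
def cloud(n,d):
    f,cx,cy,T=cal(n); v,u=np.mgrid[:420,:560]; P=np.stack([(u-cx)/f*d,(v-cy)/f*d,d],-1); return P@T[:3,:3].T+T[:3,3]
def proj(n,P):
    f,cx,cy,T=cal(n); q=(np.asarray(P)-T[:3,3])@T[:3,:3]; return np.array([q[...,0]/q[...,2]*f+cx,q[...,1]/q[...,2]*f+cy]).T
E
python3 - <<'E'
from h import *
np.set_printoptions(precision=4,suppress=True)
for n in('side','top'):
    print(manip.get_calibration(n)); shot(n,n+'0')
print(manip.sense())
E
```

```text
pics
{'vfov': 47.891780591597055, 'cx': 274.6491602121149, 'cy': 214.26648939108566, 'pose': array([[-0.7921, -0.3743,  0.4821,  0.0478],
       [-0.6103,  0.4711, -0.6369,  0.8291],
       [ 0.0112, -0.7987, -0.6016,  0.7839],
       [ 0.    ,  0.    ,  0.    ,  1.    ]])}
{'vfov': 52.804837118193156, 'cx': 279.043862652178, 'cy': 207.11583507522275, 'pose': array([[-0.0232, -0.9859,  0.1658,  0.4314],
       [-0.9992,  0.0283,  0.0286,  0.0974],
       [-0.0329, -0.165 , -0.9857,  1.1736],
       [ 0.    ,  0.    ,  0.    ,  1.    ]])}
{'t': 0.1, 'q': array([-1.5255,  0.5284,  1.4337, -0.    ,  1.1814, -0.1785]), 'qd': array([ 0.0002, -0.0029, -0.0037, -0.0004, -0.0021,  0.0005]), 'tau': array([ -0.0002, -44.3305, -17.8587,  -0.0003,   0.0039,  -0.    ]), 'tcp_pos': array([ 0.1387, -0.6088,  0.2414]), 'tool_rot': array([ 0.9937,  0.1117,  0.0001, -0.001 ]), 'force': array([-0.0116,  0.3531, -0.3761]), 'ft_torque': array([ 0.0143, -0.0448, -0.0021]), 'finger_gap': 1.0010284620721681}
```

View pics/side0.png

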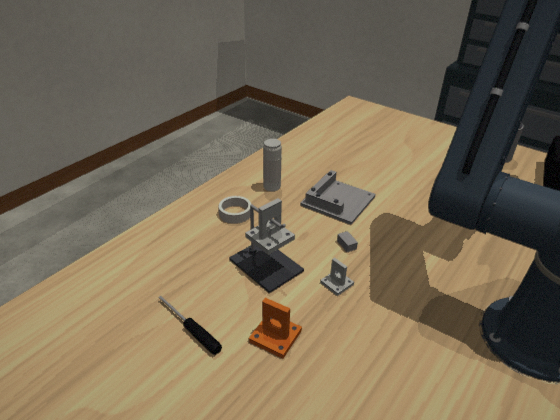

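View pics/top0.png

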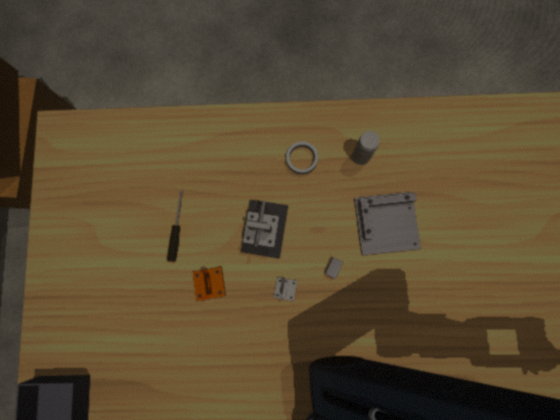

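Things that could be taken for the bracket:
- the grey one hanging on the stand: side (270,225), top (262,227)
- a small grey one standing on the bench: side (338,275), top (286,288)
- the orange one: side (275,325), top (208,283)

I choose the larger grey one on the hook and check it in a close crop.

Run:
```python
import cv2,numpy as np
a=cv2.imread('pics/side0.png')[170:300,210:330]; b=cv2.imread('pics/top0.png')[185:275,230:300]
a=cv2.resize(a,(480,520),interpolation=2)[:520]; b=cv2.resize(b,(312,401),interpolation=2)
b=np.clip(b*1.8,0,255).astype(np.uint8)
o=np.zeros((520,792,3),np.uint8);o[:,:480]=a;o[:401,480:]=b
cv2.imwrite('pics/crop0.png',o)
c=cv2.imread('pics/top0.png')[180:265,345:430]; cv2.imwrite('pics/cropj.png',np.clip(cv2.resize(c,(595,595),interpolation=2)*1.5,0,255))
```

```text
[ WARN:0@0.156] global loadsave.cpp:1063 imwrite_ Unsupported depth image for selected encoder is fallbacked to CV_8U.
```

View pics/crop0.png

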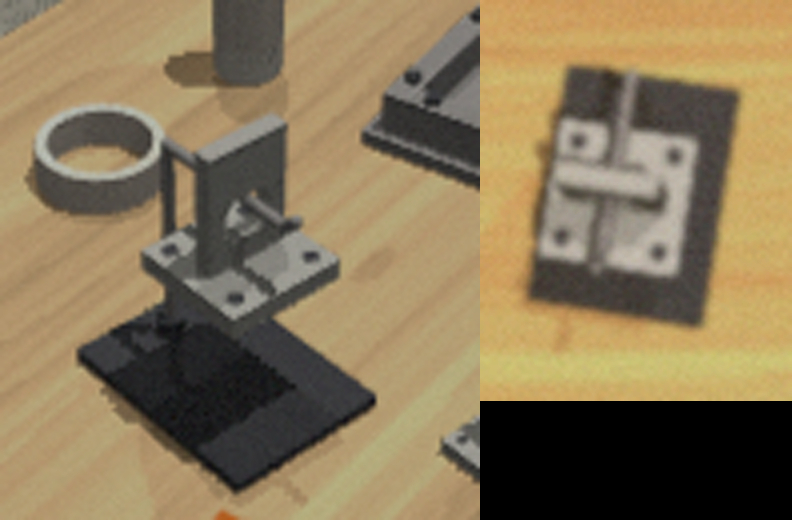

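View pics/cropj.png

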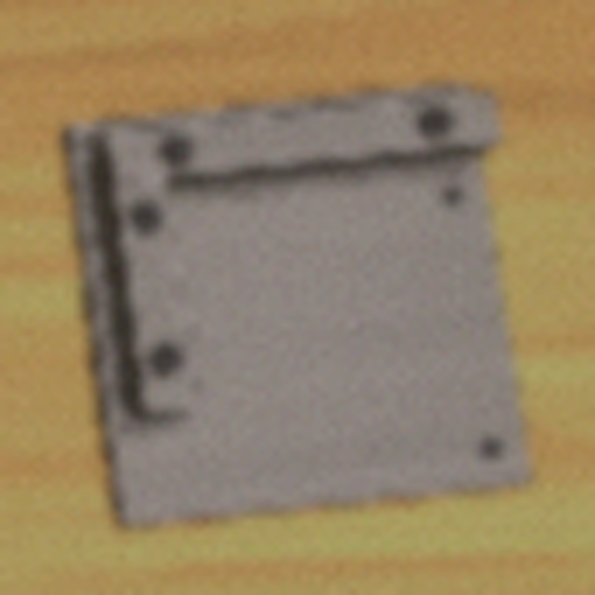

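The crop shows the grey bracket on the hook, with its tip toward the robot (down in the top image). The jig has its long fence at the far side (top of the image, world +x) and its short fence at image left (world +y). Next I measure from depth.

```bash
cat > m.py <<'E'
from h import *
np.set_printoptions(precision=4,suppress=True)
def seg(n,d,z0,z1,box):
    C=cloud(n,d); m=(d>0)&(C[...,2]>z0)&(C[...,2]<z1)&(C[...,0]>box[0])&(C[...,0]<box[1])&(C[...,1]>box[2])&(C[...,1]<box[3])
    return C,m
def rect(P):
    (c,s,a)=cv2.minAreaRect((P[:,:2]*1000).astype(np.float32)); return np.round(c,1),np.round(s,1),round(a,2),len(P),round(np.median(P[:,2])*1000,1)
if __name__=='__main__':
    for n in('top','side'):
        d=np.load(f'pics/{n}0.npy')
        for nm,u in(('br',(262,227) if n=='top' else (270,225)),('jig',(390,225) if n=='top' else (340,195))):
            print(n,nm,plane(n,*u,0.1))
    for n in('top','side'):
        d=np.load(f'pics/{n}0.npy')
        o=plane('top',262,227,.1); j=plane('top',390,225,.02)
        B=(o[0]-.13,o[0]+.13,o[1]-.1,o[1]+.1); J=(j[0]-.13,j[0]+.13,j[1]-.13,j[1]+.13)
        for nm,z0,z1,b in(('web',.18,.2,B),('foot',.1,.118,B),('arm',.146,.17,B),('standbase',.005,.016,B),('plate',.007,.017,J),('fence',.036,.048,J),('jigall',.007,.05,J)):
            C,m=seg(n,d,z0,z1,b)
            m=cv2.morphologyEx(m.astype(np.uint8),cv2.MORPH_OPEN,np.ones((2,2))) if nm not in('arm','web') else m.astype(np.uint8)
            k,l,s,c=cv2.connectedComponentsWithStats(m)
            for i in range(1,k):
                if s[i,4]>15: print(n,nm,c[i].round(1),rect(C[l==i]))
E
python3 m.py
```

```text
top br [0.5616 0.1734 0.1   ]
top jig [ 0.5579 -0.1516  0.1   ]
side br [0.5789 0.1449 0.1   ]
side jig [ 0.5152 -0.0631  0.1   ]
top web [258.2 225.3] (array([555.3, 175.7]), array([55.9, 12. ]), 79.36, 131, np.float64(188.6))
top foot [254.5 218. ] (array([579.3, 189.4]), array([37.6, 33.6]), 79.61, 118, np.float64(108.7))
top foot [270.2 232.1] (array([507.9, 148.3]), array([170.5,  68.8]), 11.62, 419, np.float64(108.0))
top foot [251.  237.1] (array([535.6, 201. ]), array([49. , 36.6]), 65.31, 177, np.float64(108.3))
top arm [262.3 211.6] (array([593.3, 168.6]), array([ 7.8, 53.4]), 80.16, 73, np.float64(152.7))
top arm [257.8 237. ] (array([529.7, 181.7]), array([12.2, 41.7]), 76.77, 61, np.float64(153.6))
top standbase [256.2 207.3] (array([618.9, 190.1]), array([50.8, 52.7]), 76.76, 154, np.float64(10.3))
top standbase [271.8 235.4] (array([545. , 131.4]), array([163.9, 171.4]), 62.93, 818, np.float64(9.0))
top plate [391.1 229.7] (array([552.2, -70.3]), array([174.3, 374.9]), 10.82, 2448, np.float64(11.5))
top fence [381.4 209.4] (array([550.1, -70.1]), array([100.4, 409.7]),
[... 450 characters left out ...]
8.9] (array([359.4, 464.3]), array([110.7, 953.3]), 33.87, 686, np.float64(107.9))
side arm [253.6 207.7] (array([606.9, 169.2]), array([ 5.9, 27.4]), 77.93, 32, np.float64(152.0))
side arm [271.6 219. ] (array([532. , 186.2]), array([55.4, 48.5]), 71.47, 228, np.float64(156.9))
side standbase [267.4 267.7] (array([298.2, 447.9]), array([173.8, 895.6]), 44.29, 1781, np.float64(9.3))
side plate [345.2 201.1] (array([370.4, 308.8]), array([ 193.4, 1209.1]), 22.72, 1275, np.float64(10.8))
side fence [324.8 191.1] (array([345.2, 263. ]), array([ 105.2, 1274.7]), 32.43, 390, np.float64(40.0))
side jigall [337.9 198.9] (array([382.4, 280.3]), array([ 193.4, 1271. ]), 22.72, 1997, np.float64(12.0))
```

```bash
cat > m2.py <<'E'
from m import *
def fitrect(P):
    return rect(P)
d=np.load('pics/top0.npy')
o=np.array([.5553,.1757]); j=plane('top',390,225,.02)
B=(o[0]-.13,o[0]+.13,o[1]-.1,o[1]+.1); J=(j[0]-.13,j[0]+.13,j[1]-.13,j[1]+.13)
for n in('top','side'):
    d=np.load(f'pics/{n}0.npy')
    for nm,z0,z1,b in(('web',.18,.2,B),('foot',.102,.116,B),('arm',.146,.17,B),('stand',.005,.016,B),('fence',.036,.048,J),('plate',.008,.017,J),('jigall',.008,.05,J)):
        C,m=seg(n,d,z0,z1,b)
        k,l,s,c=cv2.connectedComponentsWithStats(m.astype(np.uint8))
        if nm=='foot' and n=='top': print('footall',rect(C[m]))
        for i in range(1,k):
            if s[i,4]>25:
                P=C[l==i]; X=P[:,:2]-P[:,:2].mean(0); w,V=np.linalg.eigh(X.T@X); a=np.degrees(np.arctan2(V[1,1],V[0,1]))
                print(n,nm,c[i].round(1),rect(P),'mean',P.mean(0)*1000,'pca',round(a,2))
E
python3 m2.py
```

```text
top web [258.2 225.3] (array([555.3, 175.7]), array([55.9, 12. ]), 79.36, 131, np.float64(188.6)) mean [555.1623 175.8799 188.6929] pca 79.62
footall (array([565.6, 173.6]), array([ 79.9, 101.2]), 79.46, 719, np.float64(108.3))
top foot [253.5 217. ] (array([586.7, 194. ]), array([30.9, 24.7]), 79.54, 118, np.float64(108.2)) mean [586.8912 194.0739 108.2708] pca 77.16
top foot [269.2 231.1] (array([551.8, 156. ]), array([40.3, 80.3]), 79.46, 417, np.float64(108.4)) mean [549.9092 154.622  108.3314] pca 168.44
top foot [249.9 235.9] (array([543.6, 202.4]), array([31.2, 47.2]), 80.09, 182, np.float64(108.3)) mean [538.7973 203.8471 108.249 ] pca -173.91
top arm [262.3 211.6] (array([593.3, 168.6]), array([ 7.8, 53.4]), 80.16, 73, np.float64(152.7)) mean [593.3231 168.2238 152.3823] pca 169.48
top arm [257.8 237. ] (array([529.7, 181.7]), array([12.2, 41.7]), 76.77, 61, np.float64(153.6)) mean [531.0379 180.0426 154.9649] pca 170.27
top stand [255.  206.3] (array([631.1, 198.8]), array([37. , 36.4]), 81.0, 157, np.float64(9.4)) mean [631.4159 198.339    9.5194] pca 103.18
top stand [270
[... 1483 characters left out ...]
.3]), array([111.8, 151.5]), 79.88, 1794, np.float64(9.3)) mean [558.2112 184.6635   9.2991] pca -172.49
side stand [324.  278.3] (array([428.6, 129. ]), array([31.2,  6.9]), 85.19, 26, np.float64(9.8)) mean [428.8674 133.1264   9.4641] pca 86.11
side fence [323.9 190.3] (array([ 587.8, -162.7]), array([110.4, 153.5]), 5.43, 402, np.float64(40.9)) mean [ 604.1708 -133.0548   40.8664] pca 124.85
side plate [344.  200.2] (array([ 572.1, -162.2]), array([160.1, 165.9]), 4.49, 1248, np.float64(11.1)) mean [ 554.1926 -165.1434   11.2025] pca 98.25
side jigall [336.8 197.9] (array([ 572.1, -162.2]), array([160.1, 165.9]), 4.49, 1961, np.float64(12.4)) mean [ 570.3289 -151.0675   19.8373] pca 89.56
```

```bash
cat > g.py <<'E'
import sys
from h import *
from scipy.spatial.transform import Rotation as R
np.set_printoptions(precision=3,suppress=True)
def st():
    s=manip.sense(); Q=R.from_quat(s['tool_rot']).as_matrix()
    yaw=np.degrees(np.arctan2(Q[1,0],Q[0,0]))
    print('t %.2f'%s['t'],'tcp',s['tcp_pos']*1000,'yaw_x %.2f'%yaw,'tilt',Q[:2,2],'F',s['force'],'M',s['ft_torque'],'gap %.3f'%s['finger_gap'],'q6 %.2f'%s['q'][5])
    return s,Q,yaw
def go(x,y,z,yawt=None):
    s,Q,yaw=st(); d=Q.T@(np.array([x,y,z])/1000-s['tcp_pos'])/.4
    tw=0 if yawt is None else -np.radians(yawt-yaw)/.5
    print('delta',d,'twist %.3f'%tw)
if __name__=='__main__':
    a=[float(v) for v in sys.argv[1:]]
    go(*a) if a else st()
E
python3 g.py 430 -250 270 36; python3 g.py 555 176.5 270 79.5
```

```text
t 0.10 tcp [ 138.711 -608.792  241.449] yaw_x 12.82 tilt [-0.     0.002] F [-0.012  0.353 -0.376] M [ 0.014 -0.045 -0.002] gap 1.001 q6 -0.18
delta [ 0.909 -0.713 -0.07 ] twist -0.809
t 0.10 tcp [ 138.711 -608.792  241.449] yaw_x 12.82 tilt [-0.     0.002] F [-0.012  0.353 -0.376] M [ 0.014 -0.045 -0.002] gap 1.001 q6 -0.18
delta [ 1.451 -1.683 -0.068] twist -2.327
```

Call:
{"op": "move_arm", "data": {
  "deltas": [
    [0.06,-0.05,-0.02,-0.1,60],
    [0.13,-0.1,-0.04,-0.2,60],
    [0.2,-0.16,-0.07,-0.3,60],
    [0.27,-0.21,-0.07,-0.4,60],
    [0.34,-0.26,-0.07,-0.5,60],
    [0.41,-0.32,-0.07,-0.6,60],
    [0.47,-0.37,-0.07,-0.7,60],
    [0.52,-0.41,-0.07,-0.8,60]
  ]
}}

```text
t: 0.77
tcp_pos: [0.306, -0.4006, 0.27]
tool_rot: [0.951, 0.308, 0.0, -0.001]
force: [-0.1, -0.1, 0.1]
finger_gap: 0.606
```

```bash
python3 g.py 520 0 270 60
```

```text
t 0.77 tcp [ 305.983 -400.566  269.97 ] yaw_x 35.94 tilt [-0.     0.002] F [-0.102 -0.124  0.144] M [-0.025 -0.017  0.008] gap 0.606 q6 -0.20
delta [ 1.021 -0.497  0.002] twist -0.840
```

Call:
{"op": "move_arm", "data": {
  "deltas": [
    [0.08,-0.04,0,-0.1,45],
    [0.16,-0.08,0,-0.2,45],
    [0.24,-0.12,0,-0.3,45],
    [0.32,-0.16,0,-0.4,45],
    [0.4,-0.2,0,-0.5,45],
    [0.48,-0.24,0,-0.6,45],
    [0.56,-0.27,0,-0.7,45],
    [0.62,-0.3,0,-0.8,45]
  ]
}}

```text
t: 1.43
tcp_pos: [0.4372, -0.1588, 0.2702]
tool_rot: [0.871, 0.491, 0.0, -0.0]
force: [1.0, -0.4, -0.7]
finger_gap: 0.448
```

```bash
python3 g.py 555 176.5 240 79.5
```

```text
t 1.43 tcp [ 437.184 -158.786  270.204] yaw_x 58.86 tilt [0.    0.001] F [ 0.999 -0.434 -0.68 ] M [-0.014  0.009 -0.002] gap 0.448 q6 -0.05
delta [ 0.87  -0.181  0.076] twist -0.720
```

Call:
{"op": "move_arm", "data": {
  "deltas": [
    [0.1,-0.02,0,-0.1,45],
    [0.2,-0.04,0,-0.2,45],
    [0.3,-0.06,0,-0.3,45],
    [0.4,-0.08,0,-0.4,45],
    [0.5,-0.1,0,-0.5,45],
    [0.6,-0.12,0,-0.6,45],
    [0.7,-0.14,0,-0.7,45],
    [0.78,-0.16,0.02,-0.72,45]
  ]
}}

```text
t: 2.1
tcp_pos: [0.5456, 0.1417, 0.2633]
tool_rot: [0.769, 0.639, 0.002, 0.001]
force: [1.1, -1.6, 0.4]
finger_gap: 0.45
```

```bash
python3 g.py 555 176.5 230 79.5
```

```text
t 2.10 tcp [545.558 141.657 263.344] yaw_x 79.46 tilt [0.004 0.001] F [ 1.139 -1.621  0.353] M [ 0.042 -0.018  0.063] gap 0.450 q6 0.24
delta [0.09  0.007 0.084] twist -0.001
```

Call:
{"op": "move_arm", "data": {
  "deltas": [
    [0.03,0,0.02,0,45],
    [0.06,0,0.04,0,45],
    [0.08,0,0.06,0,45],
    [0.08,0,0.08,0,45],
    [0.08,0,0.08,0,45],
    [0.08,0,0.08,0,45],
    [0.08,0,0.08,0,45],
    [0.08,0,0.08,0,45]
  ]
}}

```text
t: 2.77
tcp_pos: [0.5503, 0.1691, 0.2309]
tool_rot: [0.771, 0.637, 0.0, 0.0]
force: [-0.1, -0.5, 0.4]
finger_gap: 0.449
```

```bash
python3 - <<'E'
from h import *
for n in('side','top'):
    p,d=shot(n,n+'1')
a=cv2.resize(cv2.imread('pics/side1.png')[120:300,200:360],(480,540),interpolation=2)
b=cv2.resize(cv2.imread('pics/top1.png')[150:290,215:325],(318,405),interpolation=2)
o=np.zeros((540,798,3),np.uint8);o[:,:480]=a;o[:405,480:]=np.clip(b*1.5,0,255)
cv2.imwrite('pics/crop1.png',o)
E
python3 g.py 555 176.5 169 79.5
```

```text
t 2.87 tcp [550.265 169.453 230.943] yaw_x 79.22 tilt [0.001 0.   ] F [ 0.196 -0.422  0.415] M [-0.009 -0.014  0.061] gap 0.447 q6 0.29
delta [0.019 0.008 0.155] twist -0.010
```

View pics/crop1.png

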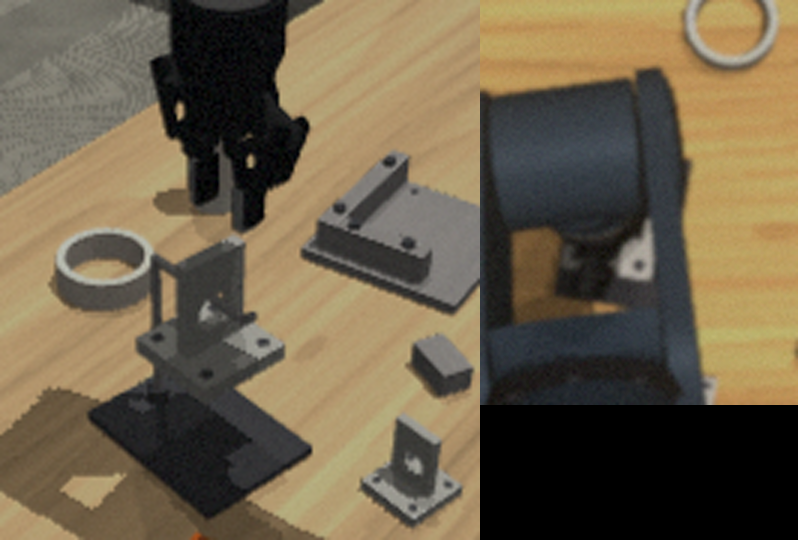

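The fingers straddle the web's line in the side crop, so I descend and grip.

Call:
{"op": "move_arm", "data": {
  "deltas": [
    [0.02,0.008,0.02,-0.01,45],
    [0.02,0.008,0.05,-0.01,45],
    [0.02,0.008,0.08,-0.01,45],
    [0.02,0.008,0.11,-0.01,45],
    [0.02,0.008,0.13,-0.01,45],
    [0.02,0.008,0.152,-0.01,45],
    [0.02,0.008,0.152,-0.01,45],
    [0.02,0.008,0.152,-0.01,45]
  ]
}}

```text
t: 3.53
tcp_pos: [0.5545, 0.1775, 0.169]
tool_rot: [0.768, 0.64, -0.0, -0.0]
force: [0.8, -0.2, -0.3]
finger_gap: 0.451
```

```bash
python3 g.py 555 176.5 169 79.5
python3 - <<'E'
from h import *
p,d=shot('side','side2')
cv2.imwrite('pics/crop2.png',cv2.resize(cv2.imread('pics/side2.png')[150:290,200:340],(560,560),interpolation=2))
E
```

```text
t 3.53 tcp [554.462 177.519 169.037] yaw_x 79.58 tilt [-0.001 -0.   ] F [ 0.82  -0.246 -0.297] M [0.027 0.074 0.019] gap 0.451 q6 0.30
delta [-0.002  0.002  0.   ] twist 0.003
```

View pics/crop2.png

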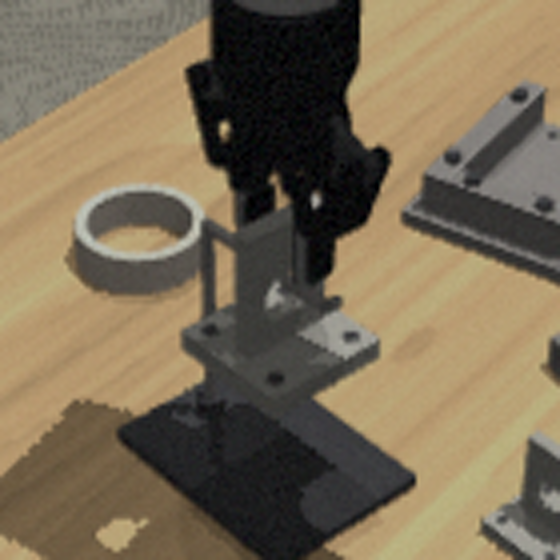

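The web is between the fingers, so I close.

Call:
{"op": "move_arm", "data": {
  "deltas": [
    [0,0,0,0,35],
    [0,0,0,0,25],
    [0,0,0,0,15],
    [0,0,0,0,5],
    [0,0,0,0,0],
    [0,0,0,0,0],
    [0,0,0,0,0],
    [0,0,0,0,0]
  ],
  "force": 80
}}

```text
t: 4.25
tcp_pos: [0.5554, 0.1775, 0.1703]
tool_rot: [0.768, 0.64, 0.001, 0.001]
force: [1.1, -0.3, 4.6]
finger_gap: 0.125
```

```bash
python3 g.py 555 176.5 183 79.5
```

```text
t 4.25 tcp [555.43  177.454 170.308] yaw_x 79.57 tilt [0.002 0.   ] F [ 1.118 -0.264  4.619] M [-0.016 -0.26  -0.018] gap 0.125 q6 0.30
delta [-0.003 -0.001 -0.032] twist 0.002
```

Call:
{"op": "move_arm", "data": {
  "deltas": [
    [0,0,-0.006,0,0],
    [0,0,-0.012,0,0],
    [0,0,-0.018,0,0],
    [0,0,-0.024,0,0],
    [0,0,-0.03,0,0],
    [0,0,-0.036,0,0],
    [0,0,-0.036,0,0],
    [0,0,-0.036,0,0]
  ],
  "force": 100
}}

```text
t: 4.92
tcp_pos: [0.5546, 0.1774, 0.1841]
tool_rot: [0.768, 0.64, 0.0, 0.0]
force: [0.6, -0.6, -3.4]
finger_gap: 0.121
```

```bash
python3 - <<'E'
from h import *
p,d=shot('side','side3')
cv2.imwrite('pics/crop3.png',cv2.resize(cv2.imread('pics/side3.png')[150:290,200:340],(560,560),interpolation=2))
from m import *
C,m=seg('side',d,.08,.14,(.44,.68,.08,.28))
k,l,s,c=cv2.connectedComponentsWithStats(m.astype(np.uint8))
for i in range(1,k):
    if s[i,4]>80: P=C[l==i]; print(rect(P)); print(np.percentile(P[:,2],[5,25,50,75,95]))
E
python3 g.py 430 201 183 79.5
```

```text
(array([565.6, 175.6]), array([ 82.2, 110.4]), 80.08, 901, np.float64(121.4))
[0.1091 0.1188 0.1214 0.123  0.1357]
t 4.97 tcp [554.48  177.431 183.926] yaw_x 79.57 tilt [-0.  0.] F [ 1.031  0.151 -4.078] M [ 0.013  0.015 -0.006] gap 0.125 q6 0.30
delta [ 0.002 -0.317  0.002] twist 0.003
```

View pics/crop3.png

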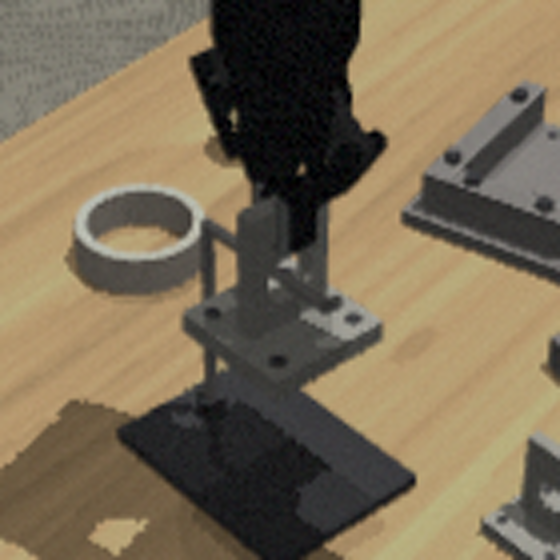

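The foot rose 13.3 mm and Fz is -4 N, which matches 0.4 kg hanging free. Now I draw it along the stand's -x.

Call:
{"op": "move_arm", "data": {
  "deltas": [
    [0,-0.01,0,0,0],
    [0,-0.03,0,0,0],
    [0,-0.05,0,0,0],
    [0,-0.07,0,0,0],
    [0,-0.09,0,0,0],
    [0,-0.11,0,0,0],
    [0,-0.13,0,0,0],
    [0,-0.15,0,0,0]
  ]
}}

```text
t: 5.63
tcp_pos: [0.4946, 0.1885, 0.184]
tool_rot: [0.768, 0.64, 0.0, 0.0]
force: [0.6, -0.2, -2.2]
finger_gap: 0.124
```

```bash
python3 g.py 430 201 183.5 79.5
```

```text
t 5.63 tcp [494.621 188.484 184.024] yaw_x 79.58 tilt [0. 0.] F [ 0.571 -0.209 -2.217] M [-0.009  0.021 -0.024] gap 0.124 q6 0.33
delta [ 0.002 -0.165  0.001] twist 0.003
```

Call:
{"op": "move_arm", "data": {
  "deltas": [
    [0,-0.02,0,0,0],
    [0,-0.045,0,0,0],
    [0,-0.07,0,0,0],
    [0,-0.1,0,0,0],
    [0,-0.13,0,0,0],
    [0,-0.16,0,0,0],
    [0,-0.17,0,0,0],
    [0,-0.17,0,0,0]
  ]
}}

```text
t: 6.3
tcp_pos: [0.4267, 0.2008, 0.1839]
tool_rot: [0.768, 0.64, -0.001, -0.0]
force: [-0.3, -0.4, -3.4]
finger_gap: 0.128
```

```bash
python3 - <<'E'
from h import *
p,d=shot('side','side4')
cv2.imwrite('pics/crop4.png',cv2.resize(cv2.imread('pics/side4.png')[150:310,200:400],(700,560),interpolation=2))
E
python3 g.py 430 201 183.5 79.5;python3 g.py 455 -20 190 90
```

```text
t 6.35 tcp [428.294 200.794 184.078] yaw_x 79.62 tilt [ 0.001 -0.   ] F [ 0.8    0.272 -2.419] M [-0.03  -0.006  0.006] gap 0.125 q6 0.38
delta [0.001 0.004 0.001] twist 0.004
t 6.35 tcp [428.294 200.794 184.078] yaw_x 79.62 tilt [ 0.001 -0.   ] F [ 0.8    0.272 -2.419] M [-0.03  -0.006  0.006] gap 0.125 q6 0.38
delta [-0.531  0.165 -0.015] twist -0.362
```

View pics/crop4.png

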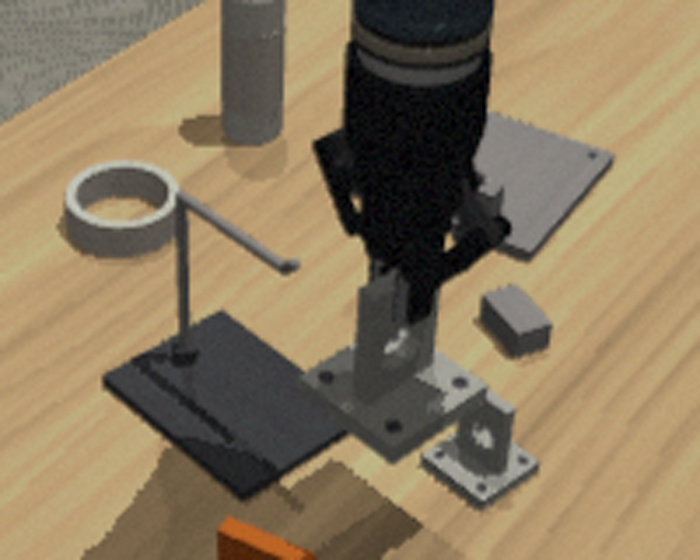

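The bracket is clear of the hook, so I carry it to the jig.

Call:
{"op": "move_arm", "data": {
  "deltas": [
    [-0.03,0.01,-0.01,-0.03,0],
    [-0.09,0.03,-0.02,-0.07,0],
    [-0.16,0.05,-0.03,-0.12,0],
    [-0.24,0.075,-0.04,-0.17,0],
    [-0.32,0.1,-0.05,-0.22,0],
    [-0.4,0.125,-0.06,-0.27,0],
    [-0.47,0.15,-0.06,-0.32,0],
    [-0.53,0.165,-0.06,-0.36,0]
  ]
}}

```text
t: 7.02
tcp_pos: [0.4575, -0.0229, 0.2086]
tool_rot: [0.708, 0.706, 0.001, 0.002]
force: [-0.1, 0.2, -3.3]
finger_gap: 0.123
```

```bash
python3 g.py 571.7 -166.7 190 94.5
```

```text
t 7.02 tcp [457.479 -22.884 208.609] yaw_x 89.87 tilt [ 0.004 -0.002] F [-0.061  0.161 -3.32 ] M [ 0.01  -0.098  0.021] gap 0.123 q6 -0.29
delta [-0.359  0.286  0.048] twist -0.162
```

Call:
{"op": "move_arm", "data": {
  "deltas": [
    [-0.04,0.03,0,-0.02,0],
    [-0.1,0.08,0.01,-0.05,0],
    [-0.17,0.13,0.02,-0.08,0],
    [-0.24,0.19,0.03,-0.11,0],
    [-0.3,0.24,0.04,-0.14,0],
    [-0.35,0.28,0.05,-0.16,0],
    [-0.36,0.285,0.05,-0.16,0],
    [-0.36,0.285,0.05,-0.16,0]
  ]
}}

```text
t: 7.68
tcp_pos: [0.5705, -0.1666, 0.1873]
tool_rot: [0.68, 0.733, 0.0, 0.001]
force: [-1.0, 0.1, -3.7]
finger_gap: 0.121
```

```bash
python3 - <<'E'
from m import *
J=(.45,.70,-.29,-.05)
for n in('side','top'):
    p,d=shot(n,n+'5')
    for z0,z1 in((.1,.14),(.036,.048)):
        C,m=seg(n,d,z0,z1,J)
        k,l,s,c=cv2.connectedComponentsWithStats(m.astype(np.uint8))
        for i in range(1,k):
            if s[i,4]>60: P=C[l==i]; print(n,rect(P),c[i])
a=cv2.resize(cv2.imread('pics/side5.png')[90:250,260:420],(480,480),interpolation=2)
cv2.imwrite('pics/crop5.png',a)
E
python3 g.py 571.7 -166.7 120 94.5
```

```text
side (array([ 568.8, -162.9]), array([81.9, 88.7]), 5.23, 553, np.float64(124.2)) [343.443  166.7667]
side (array([ 587.1, -158.2]), array([110.8, 142. ]), 4.67, 392, np.float64(40.9)) [323.4719 191.2551]
top (array([ 567.5, -152.9]), array([80.2, 54.6]), 4.36, 499, np.float64(124.9)) [388.9238 219.012 ]
top (array([ 587.8, -149.6]), array([110.5, 110.7]), 4.36, 556, np.float64(41.6)) [374.6978 210.491 ]
t 7.78 tcp [ 568.178 -163.697  187.388] yaw_x 94.43 tilt [-0.002  0.001] F [ 0.063  1.885 -3.596] M [0.012 0.031 0.039] gap 0.123 q6 -0.55
delta [-0.008  0.008  0.168] twist -0.002
```

View pics/crop5.png

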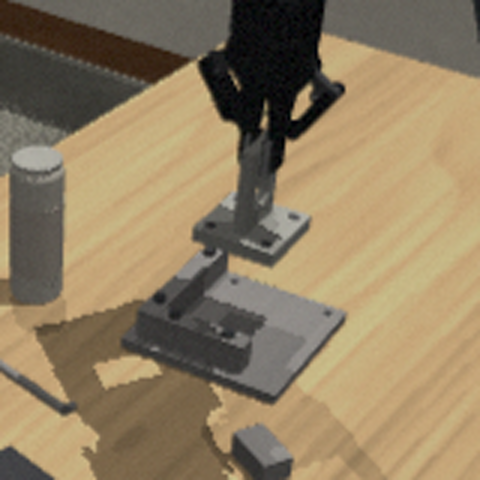

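Foot centre and yaw agree with the TCP. The gaps to home are about 12–15 mm along x and y. I lower to just above the plate.

Call:
{"op": "move_arm", "data": {
  "deltas": [
    [0,0,0.02,0,0],
    [0,0,0.06,0,0],
    [0,0,0.1,0,0],
    [0,0,0.14,0,0],
    [0,0,0.18,0,0],
    [0,0,0.21,0,0],
    [0,0,0.225,0,0],
    [0,0,0.225,0,0]
  ],
  "force": 120
}}

```text
t: 8.45
tcp_pos: [0.5677, -0.1629, 0.0964]
tool_rot: [0.679, 0.734, -0.0, -0.002]
force: [0.1, 0.4, -3.8]
finger_gap: 0.115
```

```bash
python3 g.py 571.7 -166.7 89 94.5
python3 - <<'E'
from m import *
J=(.45,.66,-.27,-.05)
for n in('side',):
    p,d=shot(n,n+'6')
    for z0,z1 in((.022,.036),(.036,.048),(.008,.017)):
        C,m=seg(n,d,z0,z1,J)
        k,l,s,c=cv2.connectedComponentsWithStats(m.astype(np.uint8))
        for i in range(1,k):
            if s[i,4]>60: P=C[l==i]; print(n,rect(P),c[i])
a=cv2.resize(cv2.imread('pics/side6.png')[110:240,270:410],(560,520),interpolation=2)
cv2.imwrite('pics/crop6.png',a)
E
```

```text
t 8.45 tcp [ 567.682 -162.948   96.445] yaw_x 94.51 tilt [-0.003  0.002] F [ 0.142  0.374 -3.799] M [0.002 0.048 0.016] gap 0.115 q6 -0.55
delta [-0.01   0.009  0.019] twist 0.000
side (array([ 624.4, -178.4]), array([  3.7, 119.3]), 5.12, 68, np.float64(28.5)) [326.4559 183.6765]
side (array([ 582.4, -145.4]), array([117.9, 114.2]), 4.18, 518, np.float64(32.8)) [336.6197 197.2819]
side (array([ 588.2, -164.1]), array([110.2, 156.5]), 6.22, 409, np.float64(40.8)) [324.0098 190.4621]
side (array([ 572.4, -162.1]), array([160.8, 164.8]), 4.07, 703, np.float64(11.1)) [346.3314 206.1792]
```

View pics/crop6.png

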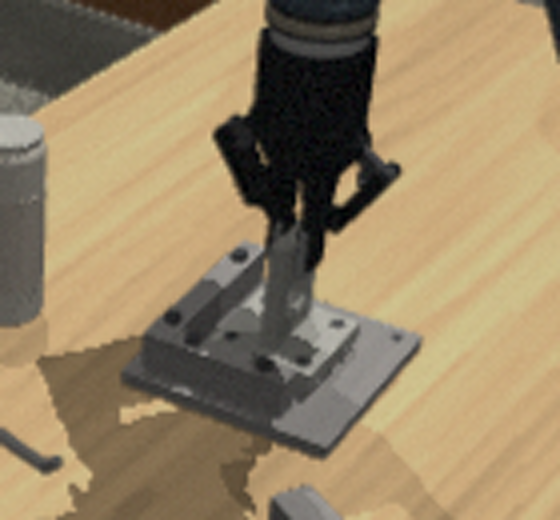

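The foot is inside the corner and above the plate. Now a slow descent to contact.

Call:
{"op": "move_arm", "data": {
  "deltas": [
    [0,0,0.004,0,0],
    [0,0,0.008,0,0],
    [0,0,0.011,0,0],
    [0,0,0.013,0,0],
    [0,0,0.015,0,0],
    [0,0,0.017,0,0],
    [0,0,0.018,0,0],
    [0,0,0.018,0,0]
  ]
}}

```text
t: 9.17
tcp_pos: [0.5689, -0.1641, 0.0906]
tool_rot: [0.679, 0.734, -0.0, -0.0]
force: [-0.3, 0.0, -3.5]
finger_gap: 0.116
```

```bash
python3 g.py 571.7 -166.7 88 94.5
```

```text
t 9.17 tcp [ 568.873 -164.077   90.629] yaw_x 94.47 tilt [-0.  0.] F [-0.276  0.045 -3.479] M [-0.032 -0.034  0.067] gap 0.116 q6 -0.55
delta [-0.007  0.007  0.007] twist -0.001
```

Call:
{"op": "move_arm", "data": {
  "deltas": [
    [0,0,0.001,0,0],
    [0,0,0.002,0,0],
    [0,0,0.003,0,0],
    [0,0,0.004,0,0],
    [0,0,0.005,0,0],
    [0,0,0.005,0,0],
    [0,0,0.005,0,0],
    [0,0,0.005,0,0]
  ]
}}

```text
t: 9.83
tcp_pos: [0.569, -0.1641, 0.0888]
tool_rot: [0.679, 0.734, 0.0, 0.0]
force: [-0.7, -0.3, -2.0]
finger_gap: 0.124
```

```bash
python3 g.py 571.7 -166.7 88 94.5
```

```text
t 9.83 tcp [ 568.97  -164.119   88.835] yaw_x 94.47 tilt [ 0. -0.] F [-0.678 -0.337 -2.035] M [ 0.052  0.085 -0.042] gap 0.124 q6 -0.55
delta [-0.007  0.006  0.002] twist -0.001
```

Call:
{"op": "move_arm", "data": {
  "deltas": [
    [0,0,0.001,0,0],
    [0,0,0.002,0,0],
    [0,0,0.003,0,0],
    [0,0,0.004,0,0],
    [0,0,0.005,0,0],
    [0,0,0.005,0,0],
    [0,0,0.005,0,0],
    [0,0,0.005,0,0]
  ]
}}

```text
t: 10.5
tcp_pos: [0.5693, -0.1641, 0.0887]
tool_rot: [0.679, 0.734, 0.0, 0.001]
force: [-2.2, 1.6, 10.4]
finger_gap: 0.124
```

```bash
python3 g.py 571.7 -166.7 88 94.5
```

```text
t 10.50 tcp [ 569.309 -164.121   88.657] yaw_x 94.48 tilt [ 0.001 -0.001] F [-2.249  1.622 10.391] M [0.316 0.687 0.023] gap 0.124 q6 -0.55
delta [-0.007  0.005  0.002] twist -0.001
```

Contact on the plate is at TCP z of about 88.7. Tool +y is jig +x and tool +x is jig +y, so I slide toward the corner.

Call:
{"op": "move_arm", "data": {
  "deltas": [
    [0.003,0.003,0,0,0],
    [0.006,0.006,0,0,0],
    [0.009,0.009,0,0,0],
    [0.012,0.012,0,0,0],
    [0.015,0.015,0,0,0],
    [0.018,0.018,0,0,0],
    [0.021,0.021,0,0,0],
    [0.022,0.022,0,0,0]
  ]
}}

```text
t: 11.17
tcp_pos: [0.5774, -0.1569, 0.0888]
tool_rot: [0.678, 0.735, -0.001, 0.002]
force: [-3.2, -5.3, 9.5]
finger_gap: 0.116
```

```bash
python3 g.py 582.7 -153.8 88 94.5
```

```text
t 11.17 tcp [ 577.362 -156.887   88.803] yaw_x 94.59 tilt [ 0.001 -0.004] F [-3.214 -5.322  9.547] M [-0.703  1.057  0.128] gap 0.116 q6 -0.53
delta [0.007 0.014 0.002] twist 0.003
```

Call:
{"op": "move_arm", "data": {
  "deltas": [
    [0.001,0.002,0,0,0],
    [0.002,0.004,0,0,0],
    [0.003,0.006,0,0,0],
    [0.004,0.008,0,0,0],
    [0.005,0.01,0,0,0],
    [0.006,0.012,0,0,0],
    [0.006,0.013,0,0,0],
    [0.006,0.013,0,0,0]
  ]
}}

```text
t: 11.83
tcp_pos: [0.5815, -0.1538, 0.0887]
tool_rot: [0.678, 0.735, -0.002, 0.001]
force: [-4.6, -4.4, 10.6]
finger_gap: 0.119
```

```bash
python3 g.py 582.7 -153.8 88 94.5
```

```text
t 11.83 tcp [ 581.517 -153.825   88.709] yaw_x 94.58 tilt [-0.001 -0.004] F [-4.641 -4.385 10.648] M [-0.59   1.103  0.083] gap 0.119 q6 -0.52
delta [-0.     0.003  0.002] twist 0.003
```

Call:
{"op": "move_arm", "data": {
  "deltas": [
    [0.001,0.001,0,0,0],
    [0.002,0.002,0,0,0],
    [0.003,0.003,0,0,0],
    [0.004,0.004,0,0,0],
    [0.005,0.005,0,0,0],
    [0.006,0.006,0,0,0],
    [0.006,0.006,0,0,0],
    [0.006,0.006,0,0,0]
  ]
}}

```text
t: 12.5
tcp_pos: [0.5824, -0.153, 0.089]
tool_rot: [0.678, 0.735, -0.003, 0.001]
force: [-8.3, -9.8, 12.7]
finger_gap: 0.12
```

```bash
python3 g.py 582.7 -153.8 88 94.5
```

```text
t 12.50 tcp [ 582.358 -152.972   88.989] yaw_x 94.64 tilt [-0.003 -0.006] F [-8.319 -9.839 12.667] M [-1.581  1.808  0.081] gap 0.120 q6 -0.51
delta [-0.002  0.001  0.002] twist 0.005
```

Both horizontal forces rise while motion nearly stops, so both fences are probably touched. I check visually and by depth.

```bash
cat > chk.py <<'E'
import sys
from m import *
tag=sys.argv[1]
a=np.radians(4.5); 
n='side'
p,d=shot(n,n+tag)
C=cloud(n,d)
jc=np.array([.5721,-.1622]); c,s=np.cos(a),np.sin(a)
X=(C[...,0]-jc[0])*c+(C[...,1]-jc[1])*s; Y=-(C[...,0]-jc[0])*s+(C[...,1]-jc[1])*c; Z=C[...,2]
# foot top face & plate & fence plane fits
def fit(m,nm):
    m=m&(d>0); A=np.c_[X[m],Y[m],np.ones(m.sum())]
    k=np.ones(len(A),bool)
    for _ in range(4):
        q=np.linalg.lstsq(A[k],Z[m][k],rcond=None)[0]; r=Z[m]-A@q; k=abs(r)<.0015
    print(nm,k.sum(),'slope x,y deg',np.degrees(q[:2]).round(2),'z@(10,10) %.1f'%((q@[.01,.01,1])*1000))
foot=(Z>.02)&(Z<.033)&(X>-.028)&(X<.046)&(Y>-.028)&(Y<.046)
fit(foot,'foot'); fit((Z>.007)&(Z<.016)&(X>-.076)&(X<.076)&(Y>-.076)&(Y<.076),'plate')
m=(Z>.023)&(Z<.031)&(abs(X)<.08)&(abs(Y)<.08)&(d>0)
k,l,st,ct=cv2.connectedComponentsWithStats(m.astype(np.uint8))
i=1+np.argmax(st[1:,4]); m=l==i
print('foot extents jig x',np.percentile(X[m],[1,99])*1000,'y',np.percentile(Y[m],[1,99])*1000)
v=cv2.resize(cv2.imread(f'pics/side{tag}.png')[140:240,280:400],(720,600),interpolation=cv2.INTER_CUBIC)
cv2.imwrite(f'pics/crop{tag}.png',np.clip(v*1.4,0,255).astype(np.uint8))
E
python3 chk.py 7
```

```text
foot 136 slope x,y deg [-0.74 -0.15] z@(10,10) 26.6
plate 432 slope x,y deg [0.35 0.05] z@(10,10) 11.3
foot extents jig x [-32.2286   5.0085] y [-32.8805  30.5141]
```

View pics/crop7.png

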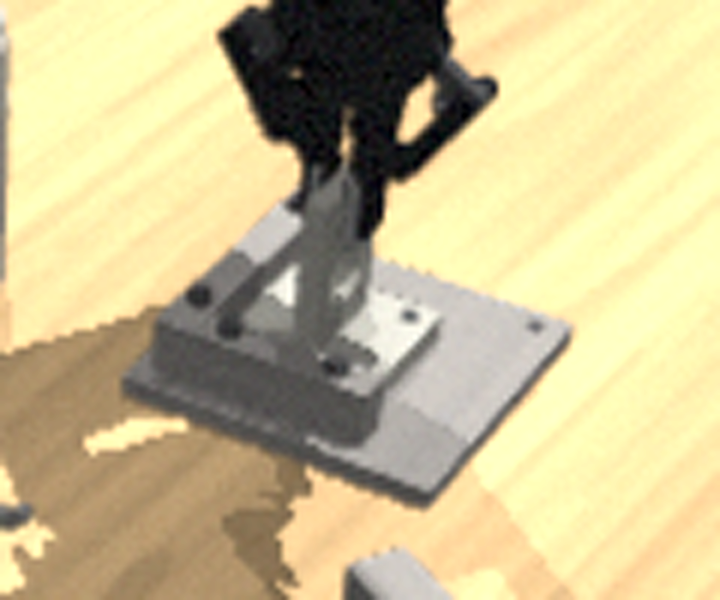

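Call:
{"op": "move_arm", "data": {
  "deltas": [
    [0.001,0.001,0.001,0,0],
    [0.002,0.002,0.001,0,0],
    [0.003,0.003,0.002,0,0],
    [0.004,0.004,0.002,0,0],
    [0.005,0.005,0.002,0,0],
    [0.006,0.006,0.002,0,0],
    [0.006,0.006,0.002,0,0],
    [0.006,0.006,0.002,0,0]
  ]
}}

```text
t: 13.22
tcp_pos: [0.583, -0.1525, 0.0893]
tool_rot: [0.677, 0.736, -0.006, 0.001]
force: [-15.2, -15.5, 21.1]
finger_gap: 0.12
```

```bash
python3 g.py 582.7 -153.8 88 94.5; python3 chk.py 8
```

```text
t 13.22 tcp [ 582.978 -152.522   89.301] yaw_x 94.75 tilt [-0.007 -0.01 ] F [-15.242 -15.516  21.091] M [-2.644  2.9    0.154] gap 0.120 q6 -0.51
delta [-0.003 -0.001  0.003] twist 0.009
foot 124 slope x,y deg [-0.04  0.68] z@(10,10) 26.8
plate 449 slope x,y deg [ 0.15 -0.04] z@(10,10) 11.2
foot extents jig x [-31.2378   5.4619] y [-32.2185  30.4309]
```

Both fences bear at about 15 N, but the tool leans 0.7° and the TCP rose 0.6 mm. The foot may be pivoting at the corner, so I reduce the lateral push and press down more.

Call:
{"op": "move_arm", "data": {
  "deltas": [
    [0,0,0.001,0,0],
    [-0.001,-0.001,0.002,0,0],
    [-0.002,-0.002,0.003,0,0],
    [-0.003,-0.003,0.004,0,0],
    [-0.003,-0.003,0.005,0,0],
    [-0.003,-0.003,0.005,0,0],
    [-0.003,-0.003,0.005,0,0],
    [-0.003,-0.003,0.005,0,0]
  ]
}}

```text
t: 13.93
tcp_pos: [0.5827, -0.1531, 0.0889]
tool_rot: [0.678, 0.736, -0.005, 0.001]
force: [-15.2, -12.2, 29.0]
finger_gap: 0.118
```

```bash
python3 g.py 582.7 -153.8 88 94.5; python3 chk.py 9
```

```text
t 13.93 tcp [ 582.697 -153.062   88.905] yaw_x 94.70 tilt [-0.004 -0.008] F [-15.2   -12.212  28.989] M [-1.833  2.876  0.082] gap 0.118 q6 -0.51
delta [-0.002 -0.     0.002] twist 0.007
foot 120 slope x,y deg [-0.43  0.49] z@(10,10) 26.4
plate 441 slope x,y deg [0.03 0.14] z@(10,10) 11.2
foot extents jig x [-31.6516   4.9523] y [-30.5172  31.7394]
```

View pics/crop9.png

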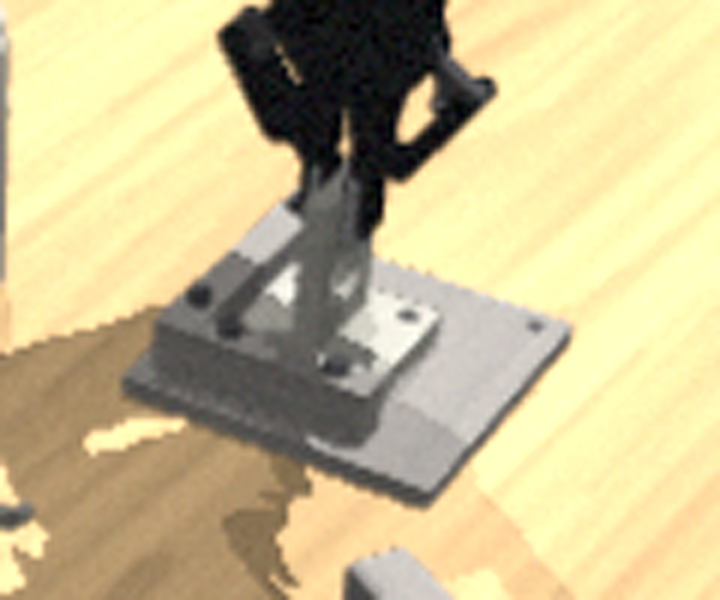

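To judge flatness better, I average many depth frames of the foot and plate.

```bash
cat > flat.py <<'E'
from m import *
import sys
N=int(sys.argv[1]); n='side'
D=np.stack([manip.snapshot(n)[1] for _ in range(N)]); np.save('pics/avg.npy',D)
ok=(D>0).mean(0)>.9; d=np.where(ok,np.median(D,0)*.0+np.sum(D,0)/np.maximum((D>0).sum(0),1),0)
sd=D.std(0); ok&=sd<.004
C=cloud(n,d); a=np.radians(4.5); c,s=np.cos(a),np.sin(a); jc=[.5721,-.1622]
X=(C[...,0]-jc[0])*c+(C[...,1]-jc[1])*s; Y=-(C[...,0]-jc[0])*s+(C[...,1]-jc[1])*c; Z=C[...,2]
def fit(m,nm):
    m=cv2.erode((m&ok).astype(np.uint8),np.ones((3,3)))>0
    A=np.c_[X[m],Y[m],np.ones(m.sum())]; k=np.ones(len(A),bool)
    for _ in range(6):
        q=np.linalg.lstsq(A[k],Z[m][k],rcond=None)[0]; r=Z[m]-A@q; k=abs(r)<max(.0004,2*np.median(abs(r)))
    S=np.std(r[k])*np.sqrt(np.diag(np.linalg.inv(A[k].T@A[k])))
    print(nm,k.sum(),'slope deg',np.degrees(q[:2]).round(2),'+-',np.degrees(S[:2]).round(2),'z@10,10 %.2f'%((q@[.01,.01,1])*1000),'span',(A[k].min(0)[:2]*1000).round(),(A[k].max(0)[:2]*1000).round())
fit((Z>.022)&(Z<.031)&(X>-.033)&(X<.047)&(Y>-.033)&(Y<.047),'foot')
fit((Z>.007)&(Z<.016)&(X>-.078)&(X<-.036)&(abs(Y)<.078),'plate-x')
fit((Z>.007)&(Z<.016)&(X>-.078)&(X<.076)&(Y>-.078)&(Y<.078),'plate')
fit((Z>.036)&(Z<.046)&(abs(X)<.08)&(abs(Y)<.08),'fence')
E
python3 flat.py 12; python3 g.py
```

```text
foot 66 slope deg [-0.52 -0.62] +- [0.12 0.2 ] z@10,10 26.20 span [-27. -24.] [41. 23.]
plate-x 174 slope deg [-0.35  0.04] +- [0.14 0.03] z@10,10 10.54 span [-74. -69.] [-40.  71.]
plate 236 slope deg [-0.01  0.08] +- [0.04 0.02] z@10,10 10.97 span [-74. -71.] [71. 75.]
fence 79 slope deg [-0.01  0.19] +- [0.05 0.06] z@10,10 40.86 span [-36. -41.] [65. 69.]
t 14.58 tcp [ 582.723 -153.079   88.928] yaw_x 94.70 tilt [-0.004 -0.008] F [-15.797 -12.45   29.262] M [-1.832  2.902  0.117] gap 0.118 q6 -0.51
```

The foot slopes about 0.5° toward the corner, in line with the tool's lean, which is the wrist's compliance under the side push. I ease the side push and press down a bit more.

Call:
{"op": "move_arm", "data": {
  "deltas": [
    [0,-0.001,0.001,0,0],
    [-0.001,-0.002,0.002,0,0],
    [-0.002,-0.003,0.003,0,0],
    [-0.002,-0.004,0.003,0,0],
    [-0.002,-0.004,0.003,0,0],
    [-0.002,-0.004,0.003,0,0],
    [-0.002,-0.004,0.003,0,0],
    [-0.002,-0.004,0.003,0,0]
  ]
}}

```text
t: 15.25
tcp_pos: [0.5824, -0.1534, 0.0887]
tool_rot: [0.678, 0.735, -0.003, 0.002]
force: [-14.6, -9.8, 33.7]
finger_gap: 0.116
```

```bash
python3 g.py; python3 flat.py 12
```

```text
t 15.25 tcp [ 582.4   -153.429   88.694] yaw_x 94.66 tilt [-0.002 -0.008] F [-14.642  -9.807  33.659] M [-1.185  2.69   0.09 ] gap 0.116 q6 -0.51
foot 55 slope deg [-0.49  0.2 ] +- [0.17 0.23] z@10,10 26.14 span [-27. -25.] [41. 23.]
plate-x 207 slope deg [-0.18  0.  ] +- [0.12 0.02] z@10,10 10.74 span [-74. -72.] [-41.  73.]
plate 284 slope deg [0.   0.04] +- [0.04 0.02] z@10,10 10.97 span [-74. -72.] [69. 74.]
fence 85 slope deg [-0.13  0.08] +- [0.07 0.07] z@10,10 41.01 span [-36. -49.] [65. 69.]
```

Call:
{"op": "move_arm", "data": {
  "deltas": [
    [0,0,-0.002,0,0],
    [0,0,-0.004,0,0],
    [0,0,-0.006,0,0],
    [0,0,-0.007,0,0],
    [0,0,-0.007,0,0],
    [0,0,-0.007,0,0],
    [0,0,-0.007,0,0],
    [0,0,-0.007,0,0]
  ]
}}

```text
t: 16.52
tcp_pos: [0.5824, -0.1531, 0.0889]
tool_rot: [0.678, 0.735, -0.003, 0.002]
force: [-10.6, -10.1, 19.1]
finger_gap: 0.117
```

```bash
python3 g.py
```

```text
t 16.52 tcp [ 582.407 -153.08    88.9  ] yaw_x 94.65 tilt [-0.002 -0.007] F [-10.65  -10.097  19.055] M [-1.512  1.954  0.155] gap 0.117 q6 -0.51
```

Call:
{"op": "move_arm", "data": {
  "deltas": [
    [0,0,-0.001,0,0],
    [0,0,-0.002,0,0],
    [0,0,-0.003,0,0],
    [0,0,-0.004,0,0],
    [0,0,-0.004,0,0],
    [0,0,-0.004,0,0],
    [0,0,-0.004,0,0],
    [0,0,-0.004,0,0]
  ]
}}

```text
t: 17.18
tcp_pos: [0.5824, -0.1528, 0.0891]
tool_rot: [0.678, 0.735, -0.003, 0.001]
force: [-8.4, -9.7, 10.4]
finger_gap: 0.117
```

```bash
python3 g.py
```

```text
t 17.18 tcp [ 582.372 -152.799   89.056] yaw_x 94.63 tilt [-0.002 -0.006] F [-8.447 -9.66  10.443] M [-1.71   1.595  0.102] gap 0.117 q6 -0.51
```

Force test: with only 14 N on the plate, so friction of at most about 6 N, the tool still feels 8.4 N and 9.7 N. Both fences therefore carry load. I press down again, then relax and retighten the grip so the foot can settle flat.

Call:
{"op": "move_arm", "data": {
  "deltas": [
    [0,0,0.002,0,0],
    [0,0,0.004,0,0],
    [0.001,0,0.006,0,0],
    [0.001,0,0.008,0,0],
    [0.001,0,0.01,0,0],
    [0.001,0,0.011,0,0],
    [0.001,0,0.011,0,0],
    [0.001,0,0.011,0,0]
  ]
}}

```text
t: 17.85
tcp_pos: [0.5824, -0.1534, 0.0887]
tool_rot: [0.678, 0.735, -0.004, 0.002]
force: [-15.2, -11.1, 32.9]
finger_gap: 0.116
```

```bash
python3 g.py
```

```text
t 17.85 tcp [ 582.414 -153.374   88.709] yaw_x 94.67 tilt [-0.001 -0.008] F [-15.236 -11.102  32.864] M [-1.366  2.741  0.175] gap 0.116 q6 -0.51
```

Call:
{"op": "move_arm", "data": {
  "deltas": [
    [0,0,0,0,0],
    [0,0,0,0,0],
    [0,0,0,0,0],
    [0,0,0,0,0],
    [0,0,0,0,0],
    [0,0,0,0,0],
    [0,0,0,0,0],
    [0,0,0,0,0]
  ],
  "force": 60
}}

```text
t: 18.52
tcp_pos: [0.5824, -0.1534, 0.0887]
tool_rot: [0.678, 0.735, -0.004, 0.002]
force: [-14.6, -11.0, 32.6]
finger_gap: 0.119
```

```bash
python3 g.py
```

```text
t 18.52 tcp [ 582.415 -153.358   88.705] yaw_x 94.67 tilt [-0.001 -0.008] F [-14.629 -10.992  32.575] M [-1.314  2.71   0.116] gap 0.119 q6 -0.51
```

Call:
{"op": "move_arm", "data": {
  "deltas": [
    [0,0,0,0,0],
    [0,0,0,0,0],
    [0,0,0,0,0],
    [0,0,0,0,0],
    [0,0,0,0,0],
    [0,0,0,0,0],
    [0,0,0,0,0],
    [0,0,0,0,0]
  ],
  "force": 110
}}

```text
t: 19.18
tcp_pos: [0.5824, -0.1534, 0.0887]
tool_rot: [0.678, 0.735, -0.004, 0.002]
force: [-14.9, -11.0, 33.3]
finger_gap: 0.118
```

```bash
python3 g.py;python3 flat.py 24; python3 g.py
```

```text
t 19.18 tcp [ 582.419 -153.357   88.719] yaw_x 94.67 tilt [-0.001 -0.008] F [-14.938 -10.999  33.336] M [-1.374  2.677  0.091] gap 0.118 q6 -0.51
foot 77 slope deg [-0.3  -0.07] +- [0.08 0.12] z@10,10 26.04 span [-27. -24.] [41. 23.]
plate-x 151 slope deg [0.09 0.09] +- [0.12 0.03] z@10,10 11.12 span [-74. -71.] [-41.  75.]
plate 214 slope deg [-0.03  0.08] +- [0.03 0.02] z@10,10 10.97 span [-74. -71.] [66. 75.]
fence 49 slope deg [-0.14 -0.1 ] +- [0.08 0.05] z@10,10 41.05 span [-27. -42.] [65. 68.]
t 20.38 tcp [ 582.397 -153.339   88.715] yaw_x 94.67 tilt [-0.001 -0.008] F [-13.482 -11.193  33.16 ] M [-1.327  2.714  0.116] gap 0.120 q6 -0.51
```

Foot slope is now about 0.3° and 0.1°, and its height above the plate is 15.07 mm, so it sits flat. As a last check I measure position and squareness from the averaged depth and a picture.

Run:
```python
from m import *
D=np.load('pics/avg.npy'); d=np.where((D>0).mean(0)>.9,np.median(D,0),0)
C=cloud('side',d); J=(C[...,0]>.45)&(C[...,0]<.68)&(C[...,1]>-.27)&(C[...,1]<-.05)&(d>0); Z=C[...,2]
ja=cv2.minAreaRect((C[J&(Z>.008)&(Z<.05)][:,:2]*1000).astype(np.float32)); print('jig',ja)
a=np.radians(4.5);c,s=np.cos(a),np.sin(a)
X=(C[...,0]*c+C[...,1]*s)*1000;Y=(-C[...,0]*s+C[...,1]*c)*1000
jx=ja[0][0]*c+ja[0][1]*s; jy=-ja[0][0]*s+ja[0][1]*c; X-=jx;Y-=jy
def edge(m,U,V,lo,hi,nm):  # min U as function of V bins
    p=[]
    for v in np.arange(lo,hi,5):
        k=m&(V>=v)&(V<v+5)
        if k.sum()>2: p.append((v+2.5,U[k].min()))
    p=np.array(p); 
    for _ in range(3):
        q=np.polyfit(p[:,0],p[:,1],1); r=abs(p[:,1]-np.polyval(q,p[:,0])); p=p[r<=max(1.,2*np.median(r))]
    print(nm,'edge at %.1f slope %.2f deg n=%d'%(np.polyval(q,(lo+hi)/2),np.degrees(q[0]),len(p)))
f=J&(Z>.022)&(Z<.031)&(abs(X)<48)&(abs(Y)<48); pl=J&(Z>.007)&(Z<.016)&(abs(X)<90)&(abs(Y)<90)
edge(f,X,Y,-28,45,'foot -x (nom -30)');edge(f,Y,X,-28,45,'foot -y (nom -30)')
edge(pl,X,Y,-75,75,'plate -x (nom -80)');edge(pl,Y,X,-75,75,'plate -y (nom -80)')
shot('side','sideF');v=cv2.imread('pics/sideF.png'); cv2.imwrite('pics/cropF.png',cv2.resize(v[100:310,200:400],(571,600),interpolation=2))
```

```text
jig ((572.853759765625, -163.1591033935547), (159.7142333984375, 160.58935546875), 4.511992454528809)
foot -x (nom -30) edge at -31.1 slope -0.59 deg n=11
foot -y (nom -30) edge at -20.0 slope 19.75 deg n=7
plate -x (nom -80) edge at -79.5 slope -0.01 deg n=25
plate -y (nom -80) edge at -22.9 slope 77.48 deg n=24
```

View pics/cropF.png

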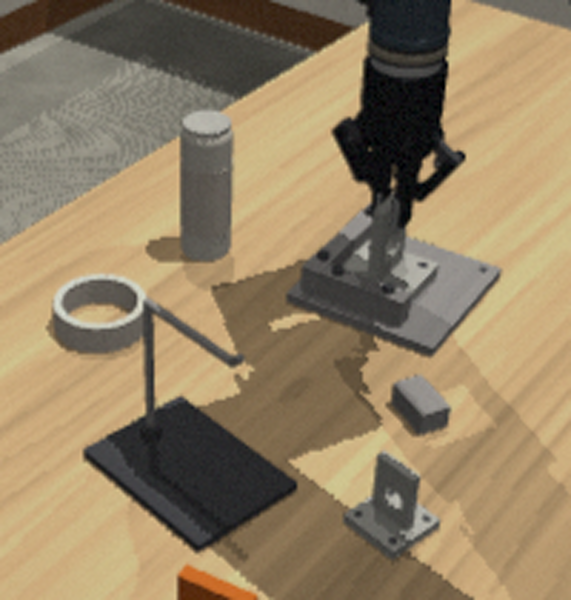

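The foot's -x edge measures about 1 mm short, and friction could account for the x force, so contact with the long fence isn't proven. I unload the plate, ease y and push x to see.

Call:
{"op": "move_arm", "data": {
  "deltas": [
    [0,0,-0.003,0,0],
    [-0.001,0,-0.006,0,0],
    [-0.002,0,-0.009,0,0],
    [-0.004,0,-0.012,0,0],
    [-0.004,0,-0.012,0,0],
    [-0.004,0,-0.012,0,0],
    [-0.004,0,-0.012,0,0],
    [-0.004,0,-0.012,0,0]
  ]
}}

```text
t: 21.1
tcp_pos: [0.5827, -0.1529, 0.0889]
tool_rot: [0.678, 0.735, -0.002, 0.001]
force: [-6.4, -8.1, 7.2]
finger_gap: 0.121
```

```bash
python3 g.py
```

```text
t 21.10 tcp [ 582.717 -152.947   88.931] yaw_x 94.58 tilt [-0.002 -0.005] F [-6.363 -8.12   7.22 ] M [-1.221  1.252 -0.004] gap 0.121 q6 -0.51
```

Call:
{"op": "move_arm", "data": {
  "deltas": [
    [0,0.001,0,0,0],
    [0,0.002,0,0,0],
    [0,0.003,0,0,0],
    [0,0.004,0,0,0],
    [0,0.004,0,0,0],
    [0,0.004,0,0,0],
    [0,0.004,0,0,0],
    [0,0.004,0,0,0]
  ]
}}

```text
t: 21.77
tcp_pos: [0.5832, -0.1529, 0.089]
tool_rot: [0.678, 0.735, -0.003, -0.0]
force: [-8.8, -8.2, 9.4]
finger_gap: 0.122
```

```bash
python3 g.py
```

```text
t 21.77 tcp [ 583.223 -152.947   89.02 ] yaw_x 94.63 tilt [-0.004 -0.005] F [-8.786 -8.18   9.444] M [-1.423  1.658  0.129] gap 0.122 q6 -0.51
```

Call:
{"op": "move_arm", "data": {
  "deltas": [
    [0,0.001,0,0,0],
    [0,0.002,0,0,0],
    [0,0.003,0,0,0],
    [0,0.004,0,0,0],
    [0,0.005,0,0,0],
    [0,0.006,0,0,0],
    [0,0.006,0,0,0],
    [0,0.006,0,0,0]
  ]
}}

```text
t: 22.43
tcp_pos: [0.5844, -0.1529, 0.0891]
tool_rot: [0.678, 0.735, -0.004, -0.001]
force: [-11.6, -9.0, 12.8]
finger_gap: 0.117
```

```bash
python3 g.py
```

```text
t 22.43 tcp [ 584.38  -152.858   89.121] yaw_x 94.64 tilt [-0.007 -0.005] F [-11.56   -8.963  12.754] M [-1.553  2.126  0.128] gap 0.117 q6 -0.51
```

```bash
cat > edge.py <<'E'
from m import *
import sys
D=np.stack([manip.snapshot('side')[1] for _ in range(int(sys.argv[1]))])
d=np.where((D>0).mean(0)>.9,np.median(D,0),0)
C=cloud('side',d); J=(C[...,0]>.45)&(C[...,0]<.68)&(C[...,1]>-.27)&(C[...,1]<-.05)&(d>0); Z=C[...,2]
a=np.radians(4.5);c,s=np.cos(a),np.sin(a); j=(572.85,-163.16)
X=(C[...,0]*c+C[...,1]*s)*1000-(j[0]*c+j[1]*s);Y=(-C[...,0]*s+C[...,1]*c)*1000-(-j[0]*s+j[1]*c)
def edge(m,U,V,lo,hi,nm):
    p=[]
    for v in np.arange(lo,hi,4):
        k=m&(V>=v)&(V<v+4)
        if k.sum()>2: p.append((v+2,U[k].min()))
    p=np.array(p)
    for _ in range(3):
        q=np.polyfit(p[:,0],p[:,1],1); r=abs(p[:,1]-np.polyval(q,p[:,0])); p=p[r<=max(.8,2*np.median(r))]
    print(nm,'edge at %.1f slope %.2f deg n=%d rms %.2f'%(np.polyval(q,(lo+hi)/2),np.degrees(q[0]),len(p),r.std()))
f=J&(Z>.022)&(Z<.031)
edge(f&(X<-5)&(X>-45),X,Y,-28,40,'foot -x (nom -30)')
edge(f&(Y<-5)&(Y>-45)&(X<-8),Y,X,-28,-8,'foot -y (nom -30)')
edge(J&(Z>.007)&(Z<.016)&(X<-50)&(X>-90),X,Y,-75,75,'plate -x (nom -80)')
edge(J&(Z>.007)&(Z<.016)&(Y<-50)&(Y>-95),Y,X,-75,40,'plate -y (nom -80)')
# foot top to long fence: fence top inner edge
edge(J&(Z>.036)&(Z<.046)&(X>30)&(X<75)&(Y<30),X,Y,-75,20,'long fence inner (nom 50)')
E
python3 edge.py 12; python3 g.py
```

```text
foot -x (nom -30) edge at -29.5 slope 0.24 deg n=11 rms 0.19
foot -y (nom -30) edge at -27.5 slope 0.87 deg n=5 rms 0.65
plate -x (nom -80) edge at -79.1 slope -0.02 deg n=25 rms 0.38
plate -y (nom -80) edge at -77.5 slope 0.75 deg n=19 rms 0.51
long fence inner (nom 50) edge at 52.6 slope -3.29 deg n=14 rms 0.70
t 23.03 tcp [ 584.333 -152.813   89.08 ] yaw_x 94.64 tilt [-0.007 -0.005] F [-10.948  -9.381  10.961] M [-1.526  2.127  0.019] gap 0.117 q6 -0.51
```

The foot had been about 1.5 mm short on x. It has now moved: foot edge to plate edge is 49.6 mm on x and 50.0 mm on y, against 50 nominal. I keep pushing x at light plate load.

Call:
{"op": "move_arm", "data": {
  "deltas": [
    [0,0.001,0,0,0],
    [0,0.002,0,0,0],
    [0,0.003,0,0,0],
    [0,0.004,0,0,0],
    [0,0.005,0,0,0],
    [0,0.006,0,0,0],
    [0,0.006,0,0,0],
    [0,0.006,0,0,0]
  ]
}}

```text
t: 23.7
tcp_pos: [0.5848, -0.1527, 0.0893]
tool_rot: [0.678, 0.735, -0.006, -0.003]
force: [-15.4, -9.4, 15.5]
finger_gap: 0.124
```

```bash
python3 g.py; python3 edge.py 12
```

```text
t 23.70 tcp [ 584.81  -152.729   89.276] yaw_x 94.66 tilt [-0.012 -0.004] F [-15.421  -9.415  15.522] M [-1.784  2.91  -0.011] gap 0.124 q6 -0.51
foot -x (nom -30) edge at -29.7 slope 0.22 deg n=13 rms 0.17
foot -y (nom -30) edge at -28.0 slope 9.32 deg n=4 rms 0.17
plate -x (nom -80) edge at -79.2 slope -0.18 deg n=27 rms 0.39
plate -y (nom -80) edge at -77.7 slope 0.52 deg n=14 rms 0.47
long fence inner (nom 50) edge at 53.5 slope -5.22 deg n=13 rms 0.60
```

x has stopped: the force rises, the foot's edge stays, and only the tool leans. Now the same test for y, easing x a little.

Call:
{"op": "move_arm", "data": {
  "deltas": [
    [0,-0.001,0,0,0],
    [0,-0.003,0,0,0],
    [0.001,-0.005,0,0,0],
    [0.002,-0.006,0,0,0],
    [0.003,-0.006,0,0,0],
    [0.004,-0.006,0,0,0],
    [0.005,-0.006,0,0,0],
    [0.006,-0.006,0,0,0]
  ]
}}

```text
t: 24.97
tcp_pos: [0.5845, -0.1523, 0.0893]
tool_rot: [0.678, 0.735, -0.005, 0.0]
force: [-11.7, -14.6, 11.2]
finger_gap: 0.117
```

```bash
python3 g.py; python3 edge.py 12; python3 g.py
```

```text
t 24.97 tcp [ 584.5   -152.321   89.33 ] yaw_x 94.67 tilt [-0.007 -0.008] F [-11.654 -14.568  11.187] M [-2.556  2.372 -0.1  ] gap 0.117 q6 -0.51
foot -x (nom -30) edge at -29.7 slope 0.05 deg n=12 rms 0.16
foot -y (nom -30) edge at -27.6 slope 9.44 deg n=4 rms 0.22
plate -x (nom -80) edge at -79.1 slope -0.00 deg n=27 rms 0.42
plate -y (nom -80) edge at -77.5 slope 0.29 deg n=17 rms 0.64
long fence inner (nom 50) edge at 53.9 slope -5.65 deg n=13 rms 0.43
t 25.57 tcp [ 584.496 -152.337   89.362] yaw_x 94.66 tilt [-0.006 -0.008] F [-11.822 -13.956  11.626] M [-2.395  2.308 -0.04 ] gap 0.117 q6 -0.51
```

y bears as well: +5 N while the foot stays put. Now I ease both pushes slightly and press the foot flat.

Call:
{"op": "move_arm", "data": {
  "deltas": [
    [-0.001,0,0.001,0,0],
    [-0.002,0,0.003,0,0],
    [-0.003,0,0.005,0,0],
    [-0.003,0,0.007,0,0],
    [-0.003,0,0.009,0,0],
    [-0.003,0,0.01,0,0],
    [-0.003,0,0.01,0,0],
    [-0.003,0,0.01,0,0]
  ]
}}

```text
t: 26.23
tcp_pos: [0.5844, -0.153, 0.0889]
tool_rot: [0.678, 0.735, -0.005, 0.0]
force: [-17.4, -11.6, 33.0]
finger_gap: 0.119
```

```bash
python3 g.py; python3 edge.py 12; python3 flat.py 16; python3 g.py
```

```text
t 26.23 tcp [ 584.358 -153.042   88.86 ] yaw_x 94.64 tilt [-0.006 -0.007] F [-17.37  -11.592  33.04 ] M [-1.574  3.127 -0.086] gap 0.119 q6 -0.51
foot -x (nom -30) edge at -29.5 slope -0.17 deg n=11 rms 0.14
foot -y (nom -30) edge at -27.5 slope -2.60 deg n=5 rms 0.27
plate -x (nom -80) edge at -79.2 slope -0.00 deg n=27 rms 0.28
plate -y (nom -80) edge at -77.5 slope 1.54 deg n=12 rms 0.29
long fence inner (nom 50) edge at 52.3 slope -3.27 deg n=10 rms 0.23
foot 55 slope deg [-0.59 -0.31] +- [0.1  0.12] z@10,10 26.20 span [-27. -24.] [41. 23.]
plate-x 171 slope deg [0.19 0.19] +- [0.11 0.02] z@10,10 11.17 span [-73. -71.] [-40.  73.]
plate 261 slope deg [0.11 0.13] +- [0.03 0.02] z@10,10 11.08 span [-73. -72.] [68. 77.]
fence 74 slope deg [-0.1  -0.35] +- [0.07 0.07] z@10,10 41.12 span [-36. -48.] [65. 68.]
t 27.63 tcp [ 584.371 -153.017   88.869] yaw_x 94.64 tilt [-0.006 -0.007] F [-17.547 -11.326  32.421] M [-1.467  3.129 -0.107] gap 0.121 q6 -0.51
```

Call:
{"op": "move_arm", "data": {
  "deltas": [
    [0,-0.001,0,0,0],
    [0,-0.002,0.001,0,0],
    [0,-0.003,0.002,0,0],
    [0,-0.004,0.002,0,0],
    [0,-0.004,0.002,0,0],
    [0,-0.004,0.002,0,0],
    [0,-0.004,0.002,0,0],
    [0,-0.004,0.002,0,0]
  ]
}}

```text
t: 28.3
tcp_pos: [0.5841, -0.1532, 0.0887]
tool_rot: [0.678, 0.735, -0.004, 0.001]
force: [-16.1, -10.9, 34.3]
finger_gap: 0.118
```

```bash
python3 g.py; python3 edge.py 16; python3 flat.py 24; python3 g.py
```

```text
t 28.30 tcp [ 584.087 -153.173   88.712] yaw_x 94.63 tilt [-0.003 -0.007] F [-16.145 -10.947  34.324] M [-1.266  2.803 -0.066] gap 0.118 q6 -0.51
foot -x (nom -30) edge at -29.5 slope 0.05 deg n=11 rms 0.16
foot -y (nom -30) edge at -28.5 slope 1.29 deg n=3 rms 0.05
plate -x (nom -80) edge at -79.3 slope 0.10 deg n=24 rms 0.30
plate -y (nom -80) edge at -77.4 slope 0.51 deg n=23 rms 0.64
long fence inner (nom 50) edge at 52.3 slope -2.13 deg n=14 rms 0.48
foot 41 slope deg [0.1  0.06] +- [0.19 0.18] z@10,10 26.18 span [-25. -25.] [34. 23.]
plate-x 101 slope deg [-0.22  0.07] +- [0.11 0.03] z@10,10 10.69 span [-74. -69.] [-40.  61.]
plate 167 slope deg [-0.    0.06] +- [0.04 0.02] z@10,10 10.96 span [-74. -70.] [34. 74.]
fence 63 slope deg [0.08 0.15] +- [0.06 0.05] z@10,10 40.96 span [-36. -48.] [66. 68.]
t 30.30 tcp [ 584.098 -153.198   88.695] yaw_x 94.63 tilt [-0.003 -0.007] F [-15.689 -10.69   33.985] M [-1.248  2.836 -0.013] gap 0.121 q6 -0.51
```

Call:
{"op": "move_arm", "data": {
  "deltas": [
    [0.001,0,0,0,0],
    [0.002,0,0,0,0],
    [0.003,0,0,0,0],
    [0.003,0,0.001,0,0],
    [0.003,0,0.001,0,0],
    [0.003,0,0.001,0,0],
    [0.003,0,0.001,0,0],
    [0.003,0,0.001,0,0]
  ]
}}

```text
t: 30.97
tcp_pos: [0.5841, -0.153, 0.0888]
tool_rot: [0.678, 0.735, -0.004, 0.002]
force: [-16.3, -12.7, 35.9]
finger_gap: 0.121
```

```bash
python3 g.py; python3 edge.py 16; python3 flat.py 16; python3 g.py
```

```text
t 30.97 tcp [ 584.116 -152.989   88.773] yaw_x 94.65 tilt [-0.003 -0.009] F [-16.284 -12.725  35.927] M [-1.672  3.069 -0.036] gap 0.121 q6 -0.51
foot -x (nom -30) edge at -29.2 slope 0.54 deg n=10 rms 0.21
foot -y (nom -30) edge at -28.0 slope -5.80 deg n=5 rms 0.42
plate -x (nom -80) edge at -79.4 slope -0.14 deg n=27 rms 0.24
plate -y (nom -80) edge at -77.0 slope 1.37 deg n=24 rms 0.71
long fence inner (nom 50) edge at 52.5 slope -3.57 deg n=11 rms 0.27
foot 66 slope deg [-0.15 -0.24] +- [0.16 0.17] z@10,10 26.14 span [-27. -25.] [41. 23.]
plate-x 125 slope deg [0.05 0.08] +- [0.12 0.03] z@10,10 11.04 span [-73. -69.] [-41.  74.]
plate 203 slope deg [0.03 0.1 ] +- [0.04 0.02] z@10,10 11.03 span [-73. -72.] [69. 74.]
fence 77 slope deg [0.2  0.39] +- [0.07 0.06] z@10,10 40.69 span [-34. -49.] [66. 68.]
t 32.57 tcp [ 584.097 -152.99    88.748] yaw_x 94.65 tilt [-0.003 -0.009] F [-16.679 -12.568  35.509] M [-1.643  2.968  0.028] gap 0.120 q6 -0.51
```

The pose and forces are steady, the foot is flat, and the bracket is at both fences. I hand in.

```bash
python3 -c "
from station import manip
print(manip.sign_off())"
```

```text
the job is handed in; nothing more can be done
None
```

I lifted the grey bracket 13 mm, drew it off the hook and stood it in the jig's corner. I handed in at about 32.6 s, still gripping at 110 N and pressing it into the corner.

**Last checks**
- **Flatness:** the foot's slope was about 0.2° on both axes, measured to ±0.17°. Its top was 15.1 mm above the plate, against 15 mm nominal.
- **Forces on the tool:** a steady 16.5 N along x, 12.6 N along y and 35.5 N from the plate.
- **Long fence (x):** the foot edge was 50.2 mm from the plate edge, against 50 mm nominal.
- **Short fence (y):** about 49 mm in the last reading and 50 mm in earlier ones. This edge is noisy.
- **Squareness:** tool yaw was within 0.2° of the jig's. The long-fence edge measured between 0° and 0.5°, and the other edge was too noisy to judge.

**What disagreed along the way**
- **First push:** it stopped about 1.5 mm short of the long fence, although the force already looked like contact. I pushed again under a light plate load until the force rose without the foot moving, on both axes.
- **At the end:** the tool leans about 0.5° in y. Plate friction may take part of the side forces, so the exact force on each fence isn't known.

The last picture, at about 20 s, showed the can, tape roll, spacer and small bracket where they were. The screwdriver and most of the orange bracket were outside that crop.

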